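# Clip a relay board into the test jig

## Task

Load the relay board with the green terminal block into the test jig: swing the red-knobbed spring clip up until it stays open, slide the board nose first along the bed between the guides until it is fully home against the black stop, then lower the clip under control onto the board so that it holds it down. Press the board home gently, because the stop is only held by friction and must not be shoved out of its setting; do not let the clip snap shut, and leave everything else on the bench where it is.

Things in the scene. Friction and masses are not known exactly. Their poses are not given: they have to be found in the camera images.
- bed (a point): Test jig, fixed to the bench: grey block 240 x 100 x 30 mm, its top is the flat bed. This point is on the bed top (30 mm above the bench), on the centre line, 115 mm from the far end (+x), 125 mm from the open loading end (-x, yellow stripe). x: the way the board slides in, y across, z up.
- guide_mouth (a point): On the bed's centre line at x = -50 mm, where the two straight aluminium guides begin: 6 mm high, inner faces 53 mm apart, running 85 mm in +x. Before them their mouths flare outward by about 9 mm a side over 28 mm; the bed before that is bare. Axes as the bed's.
- stop_range (a point): On the bed at x = +44 mm: middle of the stop's setting range. The black stop (14 mm long, 44 wide, 10 high, brass screw on it) stands across the bed; its face towards the loading end is set within 15 mm either side of this point. The setting is not reported: find it by feel as the nose butts on it. Pushed with over about 10 N it slides away.
- clip_hinge (a point): Hinge line of the spring clip, on the centre line at x = +85 mm, 16 mm above the bed; axes as the bed's. The clip turns about its y axis, the loading end swinging up. Two dark cheeks beside it rise 24 mm above the bed.
- clip_knob (a point): Centre of the clip's red cross knob, 13 mm thick, 24 mm long along y, to pinch from above on its ends (stem and arm are 14 mm wide or less). 86.9 mm from the hinge line: closed, 85 mm towards the loading end and 18 mm above the hinge. Turns with the clip. A rubber foot under the arm, 65 mm from the hinge, presses on the board.
- clip (a joint): Clip angle, rad: 0 closed (foot 1 mm above bare bed), 1.35 fully open (knob above the hinge). Over-centre spring: below 0.75 it pulls shut (about 4 N at the knob when closed), above 0.75 it pulls open (about 3 N at 1.35) and stays open. Let go in between it flies to one side. Resting on a board it reads about 0.08.
- board_block (a point): The board to load: centre of its green terminal block (18 mm along x, 30 across y, 28 high), to grasp from above across the 30 mm. 20 mm above the underside, 12 mm from the rear edge, 98 mm from the nose edge. Board: flat, 110 x 50 x 6 mm, about 0.1 kg, two blue relays 10 mm high just ahead of the block. x: towards the nose, z up.
- board_nose (a point): Middle of the green-block board's nose (leading) edge, on its underside; 98 mm ahead of and 20 mm below the block's centre. Axes as the board's.
- spare_block (a point): Centre of the orange terminal block of a second, otherwise equal board; leave it alone.
- driver: Red-handled screwdriver lying on the bench; leave alone.
- tape: Yellow tape roll, 90 mm across, 19 mm high; leave alone.
- meter: Yellow multimeter 150 x 75 x 35 mm; leave alone.
- contactor: Grey and black contactor 75 x 45 x 80 mm; leave alone.
- rail_cut: Offcut of steel mounting rail, 160 x 35 x 8 mm; leave alone.
Not all that is in view belongs to the job. What is shaped like the part that bears board_block but pink or purple is not meant.

How it is judged (in metres and radians):
On the way, in this order (a step that is already met when the one before it is completed fails the run):
1. the clip stands open (past 1.1 rad) (value of joint clip above 1.1 rad), for 0.2 s.
2. with the clip still open, the board lies flat between the guides, fully home against the stop (gap under 2.5 mm) (x of stop_c0 in the frame of board_nose below 0.0095 m and x of board_nose in the frame of bed above 0.02 m and y of board_nose in the frame of bed between -0.004 and 0.004 m and z of board_nose in the frame of bed below 0.002 m and angle between board_nose's own z axis and vertical below 0.04 rad and angle between the x axis of board_nose and the x axis of bed, either way round below 0.06 rad and value of joint clip above 0.9 rad), for 0.2 s.
At the end, for the whole second after the job is handed in: The green-block board lies flat on the bed between the guides (within 4 mm of the centre line, 0.06 rad, 2 mm of the bed), its nose within 2.5 mm of the stop, at rest, and the clip is down on it, holding it with its spring (more than 1.5 N, clip angle below 0.13 rad) (x of stop_c0 in the frame of board_nose below 0.0095 m and x of board_nose in the frame of bed above 0.02 m and y of board_nose in the frame of bed between -0.004 and 0.004 m and z of board_nose in the frame of bed below 0.002 m and angle between board_nose's own z axis and vertical below 0.04 rad and angle between the x axis of board_nose and the x axis of bed, either way round below 0.06 rad and value of joint clip below 0.13 rad and contact force between clip and board above 1.5 N and linear speed of board below 0.01 m/s); the robot touches nothing.
It fails at once if the adjustable stop is shoved more than 2.5 mm along the bed (distance of stop_c0 from where it was at the start of the episode above 0.0025 m).
It fails at once if the clip snaps shut (swings down faster than 3.5 rad/s while over 0.25 rad) instead of being lowered (velocity of joint clip below -3.5 rad/s and value of joint clip above 0.25 rad).
It fails at once if the orange-block board is moved more than 20 mm (distance of spare_block from where it was at the start of the episode above 0.02 m).
It fails at once if the screwdriver, tape roll, multimeter, contactor or rail offcut is moved more than 20 mm (distance of any of driver, tape, meter, contactor, rail_cut from where it was at the start of the episode above 0.02 m).
It also fails if it takes over 72 s, if anything falls off the work surface, if the arm or the gripper's body presses on something with over 40 N, if the wrist force passes 120 N, or if a joint passes its speed limit or range.

## Robot

A 6-joint arm with a two-finger parallel gripper is mounted at the origin on the work surface. World frame = base frame: x ahead of the robot, y to its left, z up, the work surface at z = 0. Lengths are in m, angles in degrees, forces in N, time in s.
With the tool pointing down it reaches from about 0.375 to 0.975 m from the base axis. Payload 3.8 kg.
Tool frame: the origin (TCP) lies on the centre line of the jaws, within the pads' length; the fingertips stand 22 mm ahead of it and the grasp point (between the pads) lies 3 mm ahead of it; z points along the fingers, y is the line along which they close (so a half turn about z gives the same grasp; the last joint's range is limited). The gripper opens to 88 mm and grips with 3 to 60 N. Pads are 18 mm wide; open, the fingers measure 123 mm over their backs; the gripper's body (75 mm by 187 mm) begins 45 mm behind the grasp point.
Start: joints at [-67.26, 15.12, 91.902, -0, 72.978, -2.114], TCP at [0.284, -0.612, 0.261] pointing down, gripper open.
Joint ranges: [-150.88, 150.88], [-54.13, 125.18], [17.81, 147.31], [-75.09, 255.09], [0, 152.58], [-146.25, 146.25]. Speed limits (degrees/s): [147.25, 147.25, 180, 180, 180, 180].

## Interface

Orientations are given as a 3x3 rotation matrix whose columns are the frame's x, y, z axes.
In Python, from station import env gives the robot as it stands.
- The arm moves only by the tool drive_tool, never from a script. Its argument "steps" is a list of rows, each a list of 2 entries, a list of its own where there are three numbers: the shift along the tool's x, y, z each as a share of 4 cm, from -1 to 1, then the turn, a rotation vector about the tool's x, y, z each as a share of 0.08 rad, from -1 to 1. In form: [[[tx, ty, tz], [rx, ry, rz]], ...]. A call has exactly 8 rows; each row shifts and turns the commanded pose from where the row before left it, along the tool's axes as they then stand; what a row does not reach is not made up. A row lasts 1/10 s, in which the tool goes at most 50 mm and 8.59 degrees, less where a joint would pass 70% of its speed; a pose out of reach is approached as far as the arm can. A call with a number of a shift or a turn outside -1 to 1 is refused whole. A call with a gripper value outside its range is refused whole. "hand" is the opening, from 0 (shut) to 1 (fully open), set as the call begins (left out, the last holds). The fingers move at their own pace and stop on an object; "newtons" is the grip in N (left out, the last holds). Time passes only in rows, so rows that do not move let the fingers close, or fill a call up. It gives the time, the measured TCP pose, the force and the opening at its end, in the units of the state.
- env.state(): the state, without advancing time (a new reading comes with each control period).
- env.capture(name): name is "scene" or "side" or "wrist"; returns a dict with "pixels" (420x560x3 uint8, red, green, blue), "z_map" (420x560 float32, m along the optical axis (not along the pixel's ray), 0 where there is no reading), "fx", "fy", "cx", "cy" (pixels), "k1" (the pictures are not rectified: a ray, as slopes to the right and down, at radius r is drawn at 1 + k1 r^2 times it, then the intrinsics apply), "origin" and "attitude" of the camera in the world; the wrist camera has in their place "T_tool_cam" (4x4, takes a point from camera to tool coordinates, whose origin is the TCP and whose axes are the flange's). Camera axes: x right, y down, z forward; pixel columns grow to the right and rows downward; lengths in m; the calibration is good to about 2 mm. A picture is of the moment at which its call begins: read the wrist's pose just before it.
- env.close_job(): hands the job in, once; it reports no verdict.
The state is a dict: "time_s": time; "q": joint angles; "joint_vel": joint speeds; "tau": joint torques, N m; "tool_pos": TCP position; "ee_rot": TCP orientation; "ft_force": force on the tool from outside, world axes, zero at the start; "torque": the same for the moment, N m; "grip_width": finger opening in m.
Only numpy, scipy, OpenCV 4.12 (cv2) and the standard library are available. Lean on these libraries where they do the work, as an engineer would, in place of code of your own. Each camera call takes 0.05 s, during which the arm holds its last target. There are 200 camera calls.

## Working session

There is one attempt and no reset: what is moved stays moved. The work goes in short steps, Python scripts to look and compute and a tool call to move; the robot and the scene stay as the last step left them, time stands still between calls to the robot, and variables do not carry over. Pictures are saved under pics/ and viewed, on a budget of 10 in all, crops included, one or two more only if the job needs it, and the job is handed in when it is done.

Besides the shell and the picture viewer there is one more tool, called after "Emit:" by a JSON object that holds its "method" and its "body", one argument or row to a line. drive_tool: Moves the arm, as the interface text tells. Shift numbers are shares of 4 cm and turn numbers shares of 0.08 rad, none past 1 either way. Its arguments: {"type":"object","properties":{"steps":{"type":"array","items":{"type":"array"}},"hand":{"type":"number"},"newtons":{"type":"number"}},"required":["steps"]}

```bash
ls; mkdir -p pics; cat > h.py <<'E'
import numpy as np, cv2
from station import env
def cap(name):
    s=env.state(); c=env.capture(name)
    if "origin" in c: R=np.array(c["attitude"]);o=np.array(c["origin"])
    else:
        T=np.array(c["T_tool_cam"]);Rt=np.array(s["ee_rot"]);R=Rt@T[:3,:3];o=np.array(s["tool_pos"])+Rt@T[:3,3]
    c["R"]=R;c["o"]=o;return c
def cloud(c):
    K=np.array([[c["fx"],0,c["cx"]],[0,c["fy"],c["cy"]],[0,0,1]],float)
    h,w=c["z_map"].shape;u,v=np.meshgrid(np.arange(w),np.arange(h))
    p=np.stack([u,v],-1).reshape(-1,1,2).astype(float)
    n=cv2.undistortPoints(p,K,np.array([c["k1"],0,0,0,0.])).reshape(h,w,2)
    z=c["z_map"];P=np.dstack([n[...,0]*z,n[...,1]*z,z])@c["R"].T+c["o"];P[z==0]=np.nan
    return P
def save(c,f): cv2.imwrite("pics/"+f,cv2.cvtColor(c["pixels"],cv2.COLOR_RGB2BGR))
E
python3 - <<'E'
from h import *
a=cap("scene");b=cap("side")
for n,c in(("scene",a),("side",b)):
    np.savez("%s.npz"%n,P=cloud(c),px=c["pixels"]);print(n,c["o"],c["R"][:,2])
im=np.vstack([a["pixels"],b["pixels"]])
save(a,"s0.png");save(b,"d0.png")
print(env.state())
E
```

```text
pics
scene [1.11428856 0.90012864 0.8739859 ] [-0.41396231 -0.68774248 -0.59636019]
side [0.084742   0.88798798 0.81642699] [ 0.38742491 -0.70135382 -0.59833499]
{'time_s': 0.1, 'q': array([-6.72595047e+01,  1.51658832e+01,  9.19738392e+01,  1.60890163e-03,
        7.29763891e+01, -2.11388322e+00]), 'joint_vel': array([ 0.03704208, -0.18637054, -0.27088019,  0.11193182, -0.1225062 ,
       -0.01706635]), 'tau': array([ 1.48126428e-04, -5.03621864e+01, -3.58069968e+01,  7.30890571e-02,
        2.32724118e-02, -5.90560808e-05]), 'tool_pos': array([ 0.28349052, -0.61192599,  0.25949634]), 'ee_rot': array([[ 9.07382480e-01,  4.20305198e-01, -7.58606825e-04],
       [ 4.20305870e-01, -9.07380539e-01,  1.87937363e-03],
       [ 1.01565436e-04, -2.02415761e-03, -9.99997946e-01]]), 'ft_force': array([ 0.29239663,  0.04390257, -0.27774278]), 'torque': array([-0.04790469, -0.0190393 , -0.01287485]), 'grip_width': 0.08820418417015666}
```

View pics/s0.png

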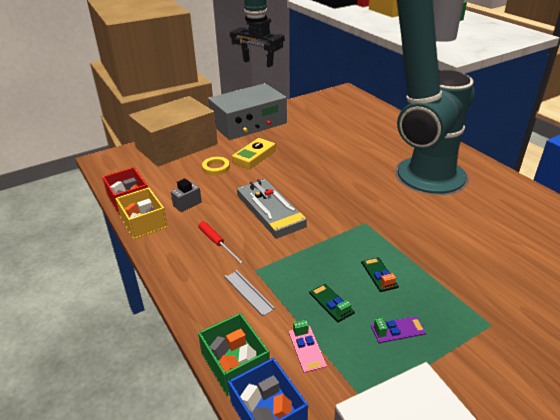

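View pics/d0.png

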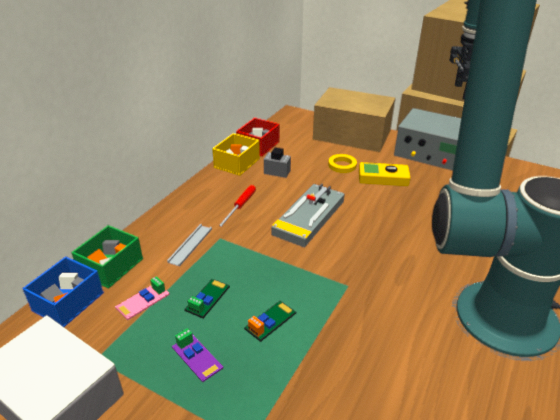

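The target is the dark-green board, with its block at (343,308) in the scene view and (195,302) in the side view. The jig is at (270,206) scene, with its red knob at about (268,191). Next I'll localise both.

```bash
cat > loc.py <<'E'
from h import *
def rect(P): 
    r=cv2.minAreaRect((P[:,:2]*1000).astype(np.float32)); return np.round(r[0],1),np.round(r[1],1),round(r[2],1)
for n in("scene","side"):
    d=np.load(n+".npz");P=d["P"];px=d["px"].astype(int);r,g,b=px[...,0],px[...,1],px[...,2]
    v,u=np.mgrid[:420,:560]
    jx={"scene":(225,315,170,245),"side":(265,355,175,250)}[n]
    bx={"scene":(305,360,275,325),"side":(178,235,272,320)}[n]
    box=lambda q:(u>q[0])&(u<q[1])&(v>q[2])&(v<q[3])
    z=P[...,2]
    m=box(jx)&(z>0.022)&(z<0.038);print(n,"jig",rect(P[m]),np.median(z[m]),m.sum())
    m=box(jx)&(r>180)&(g>160)&(b<120)&(z>.02);print(" stripe",np.nanmean(P[m],0),m.sum())
    m=box(jx)&(r>150)&(g<60)&(b<60);print(" knob",np.nanmean(P[m],0),np.nanmax(P[m],0),m.sum())
    m=box(bx)&(g>1.5*r)&(g>1.4*b)&(g>60)&(z>.012);print(" block",np.nanmean(P[m],0),np.nanmin(P[m],0),np.nanmax(P[m],0),m.sum())
    t=m&(z>np.nanpercentile(z[m],80)-.003);print(" blocktop",np.nanmean(P[t],0),rect(P[t]))
    m=box(bx)&(z>0.004)&(z<.04);print(" board",rect(P[m]),m.sum())
    m=box(bx)&(r>150)&(g>100)&(b<110)&(z>0.003);print(" nose gold",np.nanmean(P[m],0),m.sum())
    m=box(bx)&(b>1.5*r)&(b>1.3*g)&(z>0.003);print(" relays",np.nanmean(P[m],0),m.sum())
E
python3 loc.py
```

```text
scene jig (array([ 536.7, -113.2]), array([248. , 105.5]), 88.6) 0.030711317711267783 1600
 stripe [ 0.54009194 -0.01801816  0.03114107] 254
 knob [ 0.53819729 -0.11602481  0.06867197] [ 0.54766436 -0.10964997  0.07174646] 23
 block [0.60750707 0.31968624 0.02874223] [0.58490776 0.30657188 0.01241087] [0.7030057  0.32867627 0.03896599] 149
 blocktop [0.60718341 0.31840612 0.03399193] (array([644. , 318.5]), array([118. ,  21.1]), 0.8)
 board (array([599.9, 282.1]), array([179.7, 129.1]), 55.5) 811
 nose gold [0.60251202 0.22818855 0.00692355] 44
 relays [0.60303853 0.2862299  0.01468942] 110
side jig (array([ 535.3, -113.2]), array([250.4, 102.2]), 87.9) 0.031236696590536184 1819
 stripe [ 0.53839539 -0.01477767  0.03152533] 298
 knob [ 0.53532493 -0.11530808  0.06715721] [ 0.54790968 -0.11103568  0.07293431] 24
 block [0.59652927 0.31958722 0.02757472] [0.58158888 0.23841587 0.01201861] [0.61546777 0.32709886 0.03721008] 167
 blocktop [0.59890352 0.31839776 0.03438452] (array([599.2, 316.8]), array([32.2, 19.1]), 1.3)
 board (array([606.1, 269.1]), array([122.9, 146.9]), 31.1) 895
 nose gold [0.60559768 0.227939   0.00744266] 54
 relays [0.59756506 0.28608003 0.01547555] 114
```

```bash
cat >> h.py <<'E'
from scipy.spatial.transform import Rotation as Ro
def tgt(yaw,tilt=0):  # tool x heading (deg world), z down; tilt about tool y (deg)
    a=np.radians(yaw);x=np.array([np.cos(a),np.sin(a),0]);z=np.array([0,0,-1.]);
    return np.column_stack([x,np.cross(z,x),z])@Ro.from_euler("y",tilt,degrees=True).as_matrix()
def plan(p,R,n,s=None):
    s=s or env.state();p0=np.array(s["tool_pos"]);R0=np.array(s["ee_rot"]);w=Ro.from_matrix(R0.T@R).as_rotvec()/n
    d=(np.array(p)-p0)/n;rows=[]
    for i in range(n):
        Ri=R0@Ro.from_rotvec(w*i).as_matrix()
        rows.append([[round(float(k),2) for k in Ri.T@d/.04],[round(float(k),2) for k in w/.08]])
    for i in range(0,n,8): print(str(rows[i:i+8]).replace(" ",""))
def st():
    s=env.state();x=np.array(s["ee_rot"])[:,0];print(round(s["time_s"],2),np.round(s["tool_pos"],4),"yaw",round(float(np.degrees(np.arctan2(x[1],x[0]))),2),"F",np.round(s["ft_force"],2),"w",round(s["grip_width"],4))
E
python3 -c "
from h import *
plan([0.537,-0.10,0.24],tgt(88.3),16)"
```

```text
[[[0.7,-0.56,0.03],[-0.0,-0.0,-0.87]],[[0.73,-0.51,0.03],[-0.0,-0.0,-0.87]],[[0.77,-0.46,0.03],[-0.0,-0.0,-0.87]],[[0.8,-0.4,0.03],[-0.0,-0.0,-0.87]],[[0.82,-0.35,0.03],[-0.0,-0.0,-0.87]],[[0.84,-0.29,0.03],[-0.0,-0.0,-0.87]],[[0.86,-0.23,0.03],[-0.0,-0.0,-0.87]],[[0.88,-0.17,0.03],[-0.0,-0.0,-0.87]]]
[[[0.89,-0.11,0.03],[-0.0,-0.0,-0.87]],[[0.89,-0.05,0.03],[-0.0,-0.0,-0.87]],[[0.89,0.01,0.03],[-0.0,-0.0,-0.87]],[[0.89,0.07,0.03],[-0.0,-0.0,-0.87]],[[0.88,0.14,0.03],[-0.0,-0.0,-0.87]],[[0.87,0.2,0.03],[-0.0,-0.0,-0.87]],[[0.85,0.26,0.03],[-0.0,-0.0,-0.87]],[[0.84,0.32,0.03],[-0.0,-0.0,-0.87]]]
```

Emit:
{"method": "drive_tool", "body": {
  "steps": [
    [[0.7,-0.56,0.03],[0,0,-0.87]],
    [[0.73,-0.51,0.03],[0,0,-0.87]],
    [[0.77,-0.46,0.03],[0,0,-0.87]],
    [[0.8,-0.4,0.03],[0,0,-0.87]],
    [[0.82,-0.35,0.03],[0,0,-0.87]],
    [[0.84,-0.29,0.03],[0,0,-0.87]],
    [[0.86,-0.23,0.03],[0,0,-0.87]],
    [[0.88,-0.17,0.03],[0,0,-0.87]]
  ],
  "hand": 0.6
}}

```text
time_s: 0.9
tool_pos: [0.4105, -0.3547, 0.2506]
ee_rot: [[0.546, 0.838, -0.001], [0.838, -0.546, 0.001], [0.0, -0.001, -1.0]]
ft_force: [0.1, 0.8, 0.3]
grip_width: 0.0525
```

Emit:
{"method": "drive_tool", "body": {
  "steps": [
    [[0.89,-0.11,0.03],[0,0,-0.87]],
    [[0.89,-0.05,0.03],[0,0,-0.87]],
    [[0.89,0.01,0.03],[0,0,-0.87]],
    [[0.89,0.07,0.03],[0,0,-0.87]],
    [[0.88,0.14,0.03],[0,0,-0.87]],
    [[0.87,0.2,0.03],[0,0,-0.87]],
    [[0.85,0.26,0.03],[0,0,-0.87]],
    [[0.84,0.32,0.03],[0,0,-0.87]]
  ]
}}

```text
time_s: 1.7
tool_pos: [0.5363, -0.0983, 0.241]
ee_rot: [[0.02, 1.0, -0.001], [1.0, -0.02, 0.0], [0.0, -0.001, -1.0]]
ft_force: [-0.4, -0.8, 0.3]
grip_width: 0.053
```

```bash
python3 - <<'E'
from h import *
st();c=cap("wrist");save(c,"w0.png");np.savez("w0.npz",P=cloud(c),px=c["pixels"]);print(c["o"],c["R"]);st()
E
```

```text
1.7 [ 0.5363 -0.0983  0.241 ] yaw 88.83 F [-0.43 -0.77  0.27] w 0.053
[ 0.5373313  -0.01931871  0.36552576] [[ 9.99794995e-01 -1.90592123e-02 -6.83474079e-03]
 [-2.02413477e-02 -9.49239473e-01 -3.13902389e-01]
 [-5.05073466e-04  3.13976382e-01 -9.49430659e-01]]
1.75 [ 0.5381 -0.0941  0.2409] yaw 89.08 F [ 2.16  2.71 -0.54] w 0.0531
```

View pics/w0.png

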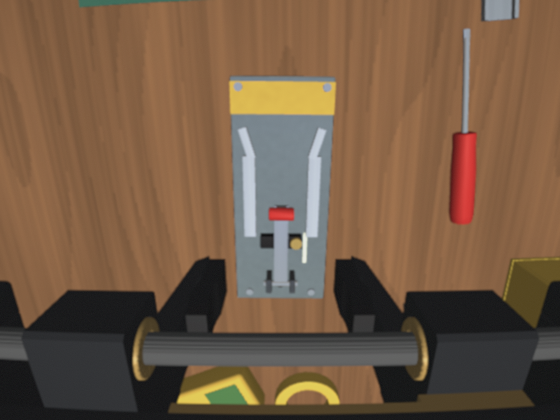

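The wrist view shows the jig square-on: knob at (281,214), stop at about (280,241), guides from (250,160) to (313,235). The arm was still settling when it was taken, so I'll retake and fit.

```bash
cat > fit.py <<'E'
from h import *
import sys
st();c=cap("wrist");st();save(c,sys.argv[1]+".png");P=cloud(c);px=c["pixels"].astype(int);r,g,b=px[...,0],px[...,1],px[...,2]
v,u=np.mgrid[:420,:560];z=P[...,2]
near=(np.hypot(P[...,0]-.537,P[...,1]+.115)<.16)
m=near&(z>.02)&(z<.042)&(v<305)&(u>215)&(u<350);Q=P[m]
rc=cv2.minAreaRect((Q[:,:2]*1000).astype(np.float32));print("jig",rc)
y=near&(r>180)&(g>150)&(b<90)&(abs(z-.03)<.008)&(v<130);print("stripe",P[y].mean(0),y.sum(),cv2.minAreaRect((P[y][:,:2]*1000).astype(np.float32)))
k=near&(r>130)&(g<70)&(b<70)&(z>.05);print("knob",P[k].mean(0),np.percentile(P[k],[3,97],axis=0),k.sum())
gd=near&(z>.0335)&(z<.040)&(np.abs(r-g)<25)&(r>140)&(P[...,1]<-.075)&(P[...,1]>-.15)
for sgn in(-1,1):
    s=gd&(sgn*(P[...,0]-.537)>.015);q=P[s]
    if len(q)>10:print("guide",sgn,len(q),np.polyfit(q[:,1]+.118,q[:,0],1),np.percentile(q[:,0],[2,98]),q[:,2].mean())
E
python3 fit.py w1
```

```text
1.75 [ 0.5381 -0.0941  0.2409] yaw 89.08 F [ 2.16  2.71 -0.54] w 0.0531
1.8 [ 0.5371 -0.0964  0.2409] yaw 88.95 F [ 0.48 -0.46 -0.33] w 0.053
jig ((536.13232421875, -116.74015808105469), (239.806396484375, 100.67655944824219), 88.29093933105469)
stripe [ 0.53947789 -0.01734154  0.03087209] 2982 ((539.3557739257812, -17.045818328857422), (28.644163131713867, 100.1043701171875), 88.48152160644531)
knob [ 0.53546349 -0.12032328  0.06975358] [[ 0.52537281 -0.12550714  0.0667019 ]
 [ 0.54674862 -0.11611846  0.07171745]] 249
guide -1 836 [0.02725139 0.50357444] [0.49766512 0.50981253] 0.03660306843236128
guide 1 830 [0.0292829  0.56853363] [0.56236045 0.57487907] 0.036642883509633094
```

```bash
python3 -c "
from h import *
plan([0.536,-0.1217,0.12],tgt(88.3),8)"
```

```text
[[[-0.08,-0.0,0.38],[-0.0,-0.0,0.02]],[[-0.08,-0.0,0.38],[-0.0,-0.0,0.02]],[[-0.08,-0.0,0.38],[-0.0,-0.0,0.02]],[[-0.08,-0.0,0.38],[-0.0,-0.0,0.02]],[[-0.08,-0.0,0.38],[-0.0,-0.0,0.02]],[[-0.08,-0.0,0.38],[-0.0,-0.0,0.02]],[[-0.08,-0.0,0.38],[-0.0,-0.0,0.02]],[[-0.08,-0.0,0.38],[-0.0,-0.0,0.02]]]
```

Emit:
{"method": "drive_tool", "body": {
  "steps": [
    [[-0.08,0,0.38],[0,0,0.02]],
    [[-0.08,0,0.38],[0,0,0.02]],
    [[-0.08,0,0.38],[0,0,0.02]],
    [[-0.08,0,0.38],[0,0,0.02]],
    [[-0.08,0,0.38],[0,0,0.02]],
    [[-0.08,0,0.38],[0,0,0.02]],
    [[-0.08,0,0.38],[0,0,0.02]],
    [[-0.08,0,0.38],[0,0,0.02]]
  ]
}}

```text
time_s: 2.6
tool_pos: [0.5353, -0.1257, 0.1186]
ee_rot: [[0.037, 0.999, -0.0], [0.999, -0.037, 0.0], [0.0, -0.0, -1.0]]
ft_force: [-0.3, 0.1, -0.0]
grip_width: 0.0528
```

Emit:
{"method": "drive_tool", "body": {
  "steps": [
    [[0,0,0.22],[0,0,0]],
    [[0,0,0.22],[0,0,0]],
    [[0,0,0.22],[0,0,0]],
    [[0,0,0.22],[0,0,0]],
    [[0,0,0.22],[0,0,0]],
    [[0,0,0.22],[0,0,0]],
    [[0,0,0],[0,0,0]],
    [[0,0,0],[0,0,0]]
  ]
}}

```text
time_s: 3.4
tool_pos: [0.5353, -0.1253, 0.0669]
ee_rot: [[0.036, 0.999, -0.0], [0.999, -0.036, 0.0], [0.0, -0.0, -1.0]]
ft_force: [0.6, -0.4, 0.3]
grip_width: 0.0531
```

Emit:
{"method": "drive_tool", "body": {
  "steps": [
    [[0,0,0],[0,0,0]],
    [[0,0,0],[0,0,0]],
    [[0,0,0],[0,0,0]],
    [[0,0,0],[0,0,0]],
    [[0,0,0],[0,0,0]],
    [[0,0,0],[0,0,0]],
    [[0,0,0],[0,0,0]],
    [[0,0,0],[0,0,0]]
  ],
  "hand": 0,
  "newtons": 20
}}

```text
time_s: 4.2
tool_pos: [0.5364, -0.1255, 0.0675]
ee_rot: [[0.036, 0.999, 0.002], [0.999, -0.036, -0.0], [-0.0, 0.002, -1.0]]
ft_force: [4.9, 1.0, -1.5]
grip_width: 0.0233
```

```bash
python3 -c "
import numpy as np
t=np.linspace(0,1.31,17)+.209
x=86.9*-np.cos(t);z=86.9*np.sin(t)
print([[round(-a/40,2),round(-b/40,2)] for a,b in zip(np.diff(x),np.diff(z))])"
```

```text
[[np.float64(-0.04), np.float64(-0.17)], [np.float64(-0.06), np.float64(-0.17)], [np.float64(-0.07), np.float64(-0.16)], [np.float64(-0.08), np.float64(-0.16)], [np.float64(-0.1), np.float64(-0.15)], [np.float64(-0.11), np.float64(-0.14)], [np.float64(-0.12), np.float64(-0.13)], [np.float64(-0.13), np.float64(-0.12)], [np.float64(-0.14), np.float64(-0.11)], [np.float64(-0.15), np.float64(-0.1)], [np.float64(-0.16), np.float64(-0.09)], [np.float64(-0.16), np.float64(-0.07)], [np.float64(-0.17), np.float64(-0.06)], [np.float64(-0.17), np.float64(-0.05)], [np.float64(-0.18), np.float64(-0.03)], [np.float64(-0.18), np.float64(-0.02)]]
```

Emit:
{"method": "drive_tool", "body": {
  "steps": [
    [[-0.04,0,-0.17],[0,0,0]],
    [[-0.06,0,-0.17],[0,0,0]],
    [[-0.07,0,-0.16],[0,0,0]],
    [[-0.08,0,-0.16],[0,0,0]],
    [[-0.1,0,-0.15],[0,0,0]],
    [[-0.11,0,-0.14],[0,0,0]],
    [[-0.12,0,-0.13],[0,0,0]],
    [[-0.13,0,-0.12],[0,0,0]]
  ]
}}

```text
time_s: 5.0
tool_pos: [0.5355, -0.1536, 0.1157]
ee_rot: [[0.036, 0.999, 0.003], [0.999, -0.036, 0.0], [0.0, 0.003, -1.0]]
ft_force: [7.1, 0.6, -3.0]
grip_width: 0.0231
```

Emit:
{"method": "drive_tool", "body": {
  "steps": [
    [[-0.14,0,-0.11],[0,0,0]],
    [[-0.15,0,-0.1],[0,0,0]],
    [[-0.16,0,-0.09],[0,0,0]],
    [[-0.16,0,-0.07],[0,0,0]],
    [[-0.17,0,-0.06],[0,0,0]],
    [[-0.17,0,-0.05],[0,0,0]],
    [[-0.18,0,-0.03],[0,0,0]],
    [[-0.18,0,-0.02],[0,0,0]]
  ]
}}

```text
time_s: 5.8
tool_pos: [0.5339, -0.207, 0.1366]
ee_rot: [[0.036, 0.999, 0.004], [0.999, -0.036, -0.001], [-0.001, 0.004, -1.0]]
ft_force: [9.5, -2.2, -6.7]
grip_width: 0.0236
```

```bash
python3 - <<'E'
from h import *
st();c=cap("scene");P=cloud(c);save(c,"s1.png")
px=c["pixels"].astype(int);r,g,b=px[...,0],px[...,1],px[...,2]
m=(r>130)&(g<60)&(b<60)&(np.hypot(P[...,0]-.535,P[...,1]+.16)<.1)&(P[...,2]>.04);print(P[m].mean(0),m.sum())
cv2.imwrite("pics/s1c.png",cv2.resize(cv2.cvtColor(c["pixels"][130:250,190:350],cv2.COLOR_RGB2BGR),None,fx=4,fy=4))
E
```

```text
5.8 [ 0.5339 -0.207   0.1366] yaw 87.92 F [ 9.48 -2.24 -6.69] w 0.0236
[ 0.53437109 -0.19877524  0.13727599] 16
```

View pics/s1c.png

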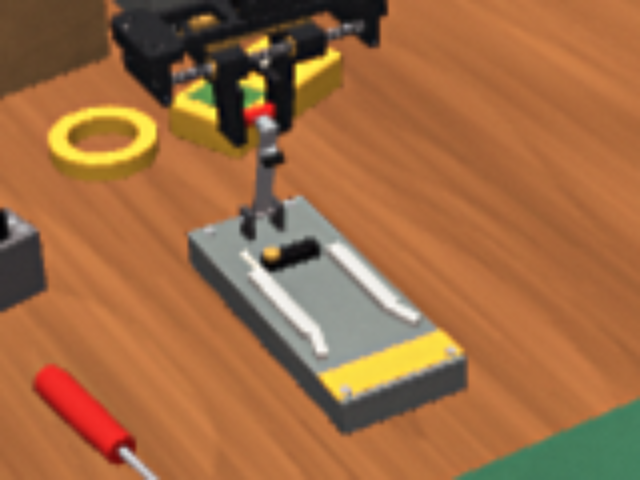

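Clip arm is standing upright in the jaws. Next: release, rise, and go to the board.

Emit:
{"method": "drive_tool", "body": {
  "steps": [
    [[0,0,0],[0,0,0]],
    [[0,0,0],[0,0,0]],
    [[0,0,0],[0,0,0]],
    [[0,0,-0.3],[0,0,0]],
    [[0,0,-0.6],[0,0,0]],
    [[0,0,-0.8],[0,0,0]],
    [[0,0,-0.8],[0,0,0]],
    [[0,0,-0.3],[0,0,0]]
  ],
  "hand": 0.7
}}

```text
time_s: 6.65
tool_pos: [0.5341, -0.2067, 0.2531]
ee_rot: [[0.036, 0.999, 0.006], [0.999, -0.036, -0.003], [-0.002, 0.006, -1.0]]
ft_force: [0.4, 0.9, 0.4]
grip_width: 0.0615
```

```bash
python3 - <<'E'
from h import *
st();plan([0.602,0.30,0.24],tgt(90),16)
E
```

```text
6.65 [ 0.5341 -0.2067  0.2531] yaw 87.94 F [0.43 0.9  0.4 ] w 0.0615
[[[0.8,0.08,0.02],[0.0,0.0,-0.03]],[[0.79,0.08,0.02],[0.0,0.0,-0.03]],[[0.79,0.08,0.02],[0.0,0.0,-0.03]],[[0.79,0.08,0.02],[0.0,0.0,-0.03]],[[0.79,0.08,0.02],[0.0,0.0,-0.03]],[[0.79,0.09,0.02],[0.0,0.0,-0.03]],[[0.79,0.09,0.02],[0.0,0.0,-0.03]],[[0.79,0.09,0.02],[0.0,0.0,-0.03]]]
[[[0.79,0.09,0.02],[0.0,0.0,-0.03]],[[0.79,0.09,0.02],[0.0,0.0,-0.03]],[[0.79,0.1,0.02],[0.0,0.0,-0.03]],[[0.79,0.1,0.02],[0.0,0.0,-0.03]],[[0.79,0.1,0.02],[0.0,0.0,-0.03]],[[0.79,0.1,0.02],[0.0,0.0,-0.03]],[[0.79,0.1,0.02],[0.0,0.0,-0.03]],[[0.79,0.1,0.02],[0.0,0.0,-0.03]]]
```

Emit:
{"method": "drive_tool", "body": {
  "steps": [
    [[0.8,0.08,0.02],[0,0,-0.03]],
    [[0.8,0.08,0.02],[0,0,-0.03]],
    [[0.8,0.08,0.02],[0,0,-0.03]],
    [[0.8,0.08,0.02],[0,0,-0.03]],
    [[0.8,0.08,0.02],[0,0,-0.03]],
    [[0.8,0.09,0.02],[0,0,-0.03]],
    [[0.8,0.09,0.02],[0,0,-0.03]],
    [[0.8,0.09,0.02],[0,0,-0.03]]
  ]
}}

```text
time_s: 7.45
tool_pos: [0.5658, 0.0504, 0.2414]
ee_rot: [[0.017, 1.0, -0.001], [1.0, -0.017, -0.0], [-0.0, -0.001, -1.0]]
ft_force: [0.7, -0.1, 0.1]
grip_width: 0.0617
```

Emit:
{"method": "drive_tool", "body": {
  "steps": [
    [[0.85,0.1,0.02],[0,0,-0.03]],
    [[0.85,0.1,0.02],[0,0,-0.03]],
    [[0.85,0.1,0.02],[0,0,-0.03]],
    [[0.85,0.1,0.02],[0,0,-0.03]],
    [[0.85,0.1,0.02],[0,0,-0.03]],
    [[0.85,0.1,0.02],[0,0,-0.03]],
    [[0.85,0.1,0.02],[0,0,-0.03]],
    [[0,0,0],[0,0,0]]
  ]
}}

```text
time_s: 8.25
tool_pos: [0.5961, 0.2904, 0.2353]
ee_rot: [[-0.004, 1.0, -0.001], [1.0, 0.004, 0.001], [0.001, -0.001, -1.0]]
ft_force: [-0.2, -0.2, 0.1]
grip_width: 0.0618
```

```bash
python3 - <<'E'
from h import *
st();c=cap("wrist");st();save(c,"w2.png");P=cloud(c);np.savez("w2.npz",P=P,px=c["pixels"])
E
```

```text
8.25 [0.5961 0.2904 0.2353] yaw 90.2 F [-0.21 -0.17  0.14] w 0.0618
8.3 [0.596  0.2884 0.2353] yaw 90.16 F [-0.14 -0.19  0.4 ] w 0.0617
```

View pics/w2.png

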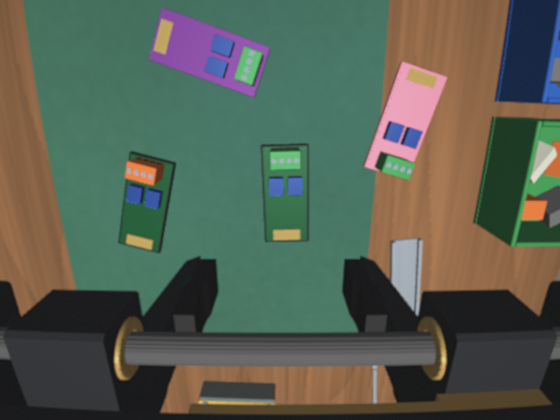

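The target board is at (285,193) in the middle, with its block at (285,160) and its nose end (gold) at (287,235).

```bash
python3 - <<'E'
from h import *
d=np.load("w2.npz");P=d["P"];px=d["px"].astype(int);r,g,b=px[...,0],px[...,1],px[...,2];v,u=np.mgrid[:420,:560];z=P[...,2]
bx=(u>250)&(u<322)&(v>130)&(v<252)
A=lambda m:cv2.minAreaRect((P[m][:,:2]*1000).astype(np.float32))
m=bx&(z>.0035)&(z<.045);print("board",A(m),m.sum())
t=bx&(z>.03)&(z<.045);print("blocktop",A(t),P[t].mean(0),t.sum())
q=bx&(r>150)&(g>110)&(b<120)&(z<.02);print("gold",A(q),P[q].mean(0))
q=bx&(b>1.6*r)&(b>1.4*g)&(z>.01);print("relays",A(q),P[q].mean(0))
print("mat z",np.nanmedian(z[130:250,220:250]))
E
```

```text
board ((604.88134765625, 270.5050354003906), (111.07131958007812, 60.25426483154297), 89.29811096191406) 4408
blocktop ((599.7922973632812, 313.4852600097656), (29.95867919921875, 18.416889190673828), 1.9785099029541016) [0.59965422 0.31396306 0.0346225 ] 570
gold ((602.5057373046875, 224.39776611328125), (29.459251403808594, 12.112911224365234), 0.4896260201931) [0.60274683 0.2245457  0.00754057]
relays ((600.61865234375, 282.7067565917969), (33.927276611328125, 19.112943649291992), 1.527025580406189) [0.60069409 0.28328579 0.01642606]
mat z 0.0011904656879442033
```

```bash
python3 - <<'E'
from h import *
st();plan([0.5998,0.3135,0.10],tgt(91.8),8)
E
```

```text
8.3 [0.596  0.2884 0.2353] yaw 90.16 F [-0.14 -0.19  0.4 ] w 0.0617
[[[0.08,0.01,0.42],[-0.0,0.0,-0.04]],[[0.08,0.01,0.42],[-0.0,0.0,-0.04]],[[0.08,0.01,0.42],[-0.0,0.0,-0.04]],[[0.08,0.01,0.42],[-0.0,0.0,-0.04]],[[0.08,0.01,0.42],[-0.0,0.0,-0.04]],[[0.08,0.01,0.42],[-0.0,0.0,-0.04]],[[0.08,0.01,0.42],[-0.0,0.0,-0.04]],[[0.08,0.01,0.42],[-0.0,0.0,-0.04]]]
```

Emit:
{"method": "drive_tool", "body": {
  "steps": [
    [[0.09,0.01,0.48],[0,0,-0.05]],
    [[0.09,0.01,0.48],[0,0,-0.05]],
    [[0.09,0.01,0.48],[0,0,-0.05]],
    [[0.09,0.01,0.48],[0,0,-0.05]],
    [[0.09,0.02,0.48],[0,0,-0.05]],
    [[0.09,0.02,0.48],[0,0,-0.05]],
    [[0.09,0.02,0.48],[0,0,-0.05]],
    [[0,0,0],[0,0,0]]
  ]
}}

```text
time_s: 9.1
tool_pos: [0.5979, 0.3097, 0.0982]
ee_rot: [[-0.027, 1.0, -0.006], [1.0, 0.027, -0.003], [-0.003, -0.007, -1.0]]
ft_force: [-0.4, -0.6, 0.1]
grip_width: 0.062
```

```bash
python3 - <<'E'
from h import *
c=cap("wrist");st();plan([0.5998,0.3135,0.032],tgt(91.8),8)
P=cloud(c);px=c["pixels"].astype(int);r,g,b=px[...,0],px[...,1],px[...,2];z=P[...,2]
t=(z>.03)&(z<.042)&(g>1.4*r)&(np.hypot(P[...,0]-.6,P[...,1]-.3135)<.03)
print(cv2.minAreaRect((P[t][:,:2]*1000).astype(np.float32)) if t.any() else 0,t.sum())
E
```

```text
9.15 [0.5989 0.3102 0.1   ] yaw 91.55 F [-0.46  0.06  0.26] w 0.0617
[[[0.01,0.0,0.21],[-0.01,0.0,-0.01]],[[0.01,0.0,0.21],[-0.01,0.0,-0.01]],[[0.01,0.0,0.21],[-0.01,0.0,-0.01]],[[0.01,0.0,0.21],[-0.01,0.0,-0.01]],[[0.01,0.0,0.21],[-0.01,0.0,-0.01]],[[0.01,0.0,0.21],[-0.01,0.0,-0.01]],[[0.01,0.0,0.21],[-0.01,0.0,-0.01]],[[0.01,0.0,0.21],[-0.01,0.0,-0.01]]]
((600.004638671875, 313.9981384277344), (29.737079620361328, 18.344566345214844), 1.6318877935409546) 1217
```

Emit:
{"method": "drive_tool", "body": {
  "steps": [
    [[0.02,0,0.28],[0,0,0]],
    [[0.02,0,0.28],[0,0,0]],
    [[0.02,0,0.28],[0,0,0]],
    [[0.02,0.01,0.28],[0,0,0]],
    [[0.01,0.01,0.28],[0,0,0]],
    [[0,0.01,0.28],[0,0,0]],
    [[0,0,0],[0,0,0]],
    [[0,0,0],[0,0,0]]
  ]
}}

```text
time_s: 9.95
tool_pos: [0.6012, 0.3156, 0.034]
ee_rot: [[-0.028, 1.0, -0.001], [1.0, 0.028, -0.0], [-0.0, -0.001, -1.0]]
ft_force: [0.7, -0.2, -0.2]
grip_width: 0.0615
```

Emit:
{"method": "drive_tool", "body": {
  "steps": [
    [[0,0,0],[0,0,0]],
    [[0,0,0],[0,0,0]],
    [[0,0,0],[0,0,0]],
    [[0,0,0],[0,0,0]],
    [[0,0,0],[0,0,0]],
    [[0,0,0],[0,0,0]],
    [[0,0,0],[0,0,0]],
    [[0,0,0],[0,0,0]]
  ],
  "hand": 0,
  "newtons": 20
}}

```text
time_s: 10.75
tool_pos: [0.6017, 0.3158, 0.0352]
ee_rot: [[-0.028, 1.0, 0.0], [1.0, 0.028, 0.0], [0.0, 0.0, -1.0]]
ft_force: [-0.3, -0.0, 3.8]
grip_width: 0.0294
```

Emit:
{"method": "drive_tool", "body": {
  "steps": [
    [[0,0,-0.1],[0,0,0]],
    [[0,0,-0.3],[0,0,0]],
    [[0,0,-0.4],[0,0,0]],
    [[0,0,-0.4],[0,0,0]],
    [[0,0,-0.4],[0,0,0]],
    [[0,0,-0.3],[0,0,0]],
    [[0,0,-0.1],[0,0,0]],
    [[0,0,0],[0,0,0]]
  ]
}}

```text
time_s: 11.55
tool_pos: [0.6021, 0.316, 0.1161]
ee_rot: [[-0.028, 1.0, 0.002], [1.0, 0.028, 0.001], [0.001, 0.002, -1.0]]
ft_force: [-0.1, -0.1, -1.6]
grip_width: 0.0298
```

```bash
python3 - <<'E'
from h import *
st();c=cap("wrist");save(c,"w3.png");P=cloud(c);px=c["pixels"].astype(int);r,g,b=px[...,0],px[...,1],px[...,2];z=P[...,2]
p=np.array(env.state()["tool_pos"])
n=(np.abs(P[...,0]-p[0])<.05)&(P[...,1]<p[1]+.03)&(P[...,1]>p[1]-.13)
for k,m in (("gold",n&(r>150)&(g>110)&(b<120)&(z>.05)),("rel",n&(b>1.6*r)&(b>1.4*g)&(z>.05))):
    q=P[m];print(k,m.sum(),q.mean(0)-p,cv2.minAreaRect((q[:,:2]*1000).astype(np.float32)), "tilt fit",np.linalg.lstsq(np.c_[q[:,:2]-q[:,:2].mean(0),np.ones(len(q))],q[:,2],rcond=None)[0])
E
```

```text
11.55 [0.6021 0.316  0.1161] yaw 91.59 F [-0.12 -0.13 -1.62] w 0.0298
gold 983 [ 0.00102647 -0.05045987  0.00498845] ((602.2596435546875, 281.05096435546875), (45.30483627319336, 124.4107437133789), 1.614317536354065) tilt fit [-0.01905916  0.80787784  0.12000106]
rel 1046 [ 0.00036843 -0.02612157 -0.01371368] ((601.181396484375, 310.5796813964844), (37.34495544433594, 59.60639953613281), 2.1052372455596924) tilt fit [-0.03306995  1.30762227  0.10129893]
```

View pics/w3.png

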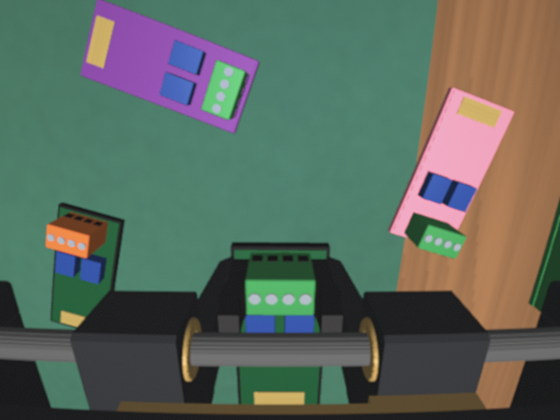

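Board held at (281,280), block between the pads, aligned with the tool. Checking pitch droop from depth.

```bash
python3 - <<'E'
from h import *
st();c=cap("wrist");P=cloud(c);p=np.array(env.state()["tool_pos"]);px=c["pixels"].astype(int)
for n,(u0,u1,v0,v1) in dict(rear=(250,310,245,250),front=(245,315,370,388),gold=(258,302,394,403),top=(252,310,293,308),L=(243,256,370,388),Rr=(302,316,370,388)).items():
    q=P[v0:v1,u0:u1].reshape(-1,3);print(n,np.nanmedian(q,0)-p)
E
```

```text
11.6 [0.6015 0.3157 0.115 ] yaw 91.59 F [ 0.44 -0.25 -2.41] w 0.0299
rear [-0.00067108  0.00924917 -0.0281102 ]
front [ 0.00165082 -0.07493754 -0.02752061]
gold [ 0.00185405 -0.08971961 -0.02704994]
top [-4.18804199e-05 -2.72842168e-03  3.93745154e-04]
L [-0.01618748 -0.07539476 -0.02753674]
Rr [ 0.01856559 -0.07445379 -0.02749281]
```

Board is level (underside about 33.7 mm below TCP, nose about 100 mm ahead). Carry it to before the guide mouths.

```bash
python3 - <<'E'
from h import *
plan([0.5420,0.0632,0.10],tgt(88.3),16)
E
```

```text
[[[-0.39,-0.1,0.02],[-0.0,0.0,0.04]],[[-0.39,-0.1,0.02],[-0.0,0.0,0.04]],[[-0.39,-0.1,0.02],[-0.0,0.0,0.04]],[[-0.39,-0.1,0.02],[-0.0,0.0,0.04]],[[-0.39,-0.1,0.02],[-0.0,0.0,0.04]],[[-0.39,-0.1,0.02],[-0.0,0.0,0.04]],[[-0.39,-0.09,0.02],[-0.0,0.0,0.04]],[[-0.39,-0.09,0.02],[-0.0,0.0,0.04]]]
[[[-0.39,-0.09,0.02],[-0.0,0.0,0.04]],[[-0.39,-0.09,0.02],[-0.0,0.0,0.04]],[[-0.39,-0.09,0.02],[-0.0,0.0,0.04]],[[-0.4,-0.09,0.02],[-0.0,0.0,0.04]],[[-0.4,-0.09,0.02],[-0.0,0.0,0.04]],[[-0.4,-0.08,0.02],[-0.0,0.0,0.04]],[[-0.4,-0.08,0.02],[-0.0,0.0,0.04]],[[-0.4,-0.08,0.02],[-0.0,0.0,0.04]]]
```

Emit:
{"method": "drive_tool", "body": {
  "steps": [
    [[-0.2,-0.05,0.02],[0,0,0.045]],
    [[-0.39,-0.1,0.02],[0,0,0.045]],
    [[-0.39,-0.1,0.02],[0,0,0.045]],
    [[-0.39,-0.1,0.02],[0,0,0.045]],
    [[-0.39,-0.1,0.02],[0,0,0.045]],
    [[-0.39,-0.1,0.02],[0,0,0.045]],
    [[-0.39,-0.09,0.02],[0,0,0.045]],
    [[-0.39,-0.09,0.02],[0,0,0.045]]
  ]
}}

```text
time_s: 12.45
tool_pos: [0.5737, 0.1966, 0.1084]
ee_rot: [[0.002, 1.0, 0.0], [1.0, -0.002, 0.0], [0.0, 0.0, -1.0]]
ft_force: [-0.1, -1.1, -1.6]
grip_width: 0.0301
```

Emit:
{"method": "drive_tool", "body": {
  "steps": [
    [[-0.4,-0.09,0.02],[0,0,0.045]],
    [[-0.4,-0.09,0.02],[0,0,0.045]],
    [[-0.4,-0.09,0.02],[0,0,0.045]],
    [[-0.4,-0.09,0.02],[0,0,0.045]],
    [[-0.4,-0.09,0.02],[0,0,0.045]],
    [[-0.4,-0.08,0.02],[0,0,0.045]],
    [[-0.3,-0.08,0.02],[0,0,0.045]],
    [[0,0,0],[0,0,0]]
  ]
}}

```text
time_s: 13.25
tool_pos: [0.5477, 0.0887, 0.1024]
ee_rot: [[0.028, 1.0, -0.001], [1.0, -0.028, -0.0], [-0.0, -0.001, -1.0]]
ft_force: [0.6, 0.5, -1.2]
grip_width: 0.0299
```

```bash
python3 - <<'E'
from h import *
c=cap("wrist");st();plan([0.5420,0.0632,0.066],tgt(88.3),8)
save(c,"w4.png")
E
```

```text
13.3 [0.5482 0.0896 0.1026] yaw 88.41 F [ 0.12  1.15 -0.6 ] w 0.0298
[[[-0.08,-0.02,0.11],[-0.0,-0.0,0.0]],[[-0.08,-0.02,0.11],[-0.0,-0.0,0.0]],[[-0.08,-0.02,0.11],[-0.0,-0.0,0.0]],[[-0.08,-0.02,0.11],[-0.0,-0.0,0.0]],[[-0.08,-0.02,0.11],[-0.0,-0.0,0.0]],[[-0.08,-0.02,0.11],[-0.0,-0.0,0.0]],[[-0.08,-0.02,0.11],[-0.0,-0.0,0.0]],[[-0.08,-0.02,0.11],[-0.0,-0.0,0.0]]]
```

Emit:
{"method": "drive_tool", "body": {
  "steps": [
    [[-0.09,-0.02,0.13],[0,0,0]],
    [[-0.09,-0.02,0.13],[0,0,0]],
    [[-0.09,-0.02,0.13],[0,0,0]],
    [[-0.09,-0.02,0.13],[0,0,0]],
    [[-0.09,-0.02,0.13],[0,0,0]],
    [[-0.09,-0.02,0.13],[0,0,0]],
    [[-0.09,-0.02,0.13],[0,0,0.02]],
    [[0,0,0],[0,0,0]]
  ]
}}

```text
time_s: 14.1
tool_pos: [0.5415, 0.0647, 0.0654]
ee_rot: [[0.028, 1.0, -0.001], [1.0, -0.028, -0.0], [-0.0, -0.001, -1.0]]
ft_force: [-0.4, 0.1, -0.8]
grip_width: 0.0296
```

```bash
python3 - <<'E'
from h import *
c=cap("scene");st()
cv2.imwrite("pics/s2c.png",cv2.resize(cv2.cvtColor(c["pixels"][140:290,210:410],cv2.COLOR_RGB2BGR),None,fx=4,fy=4))
E
```

```text
14.15 [0.5418 0.065  0.0659] yaw 88.38 F [-0.57  0.09 -1.18] w 0.0299
```

View pics/s2c.png

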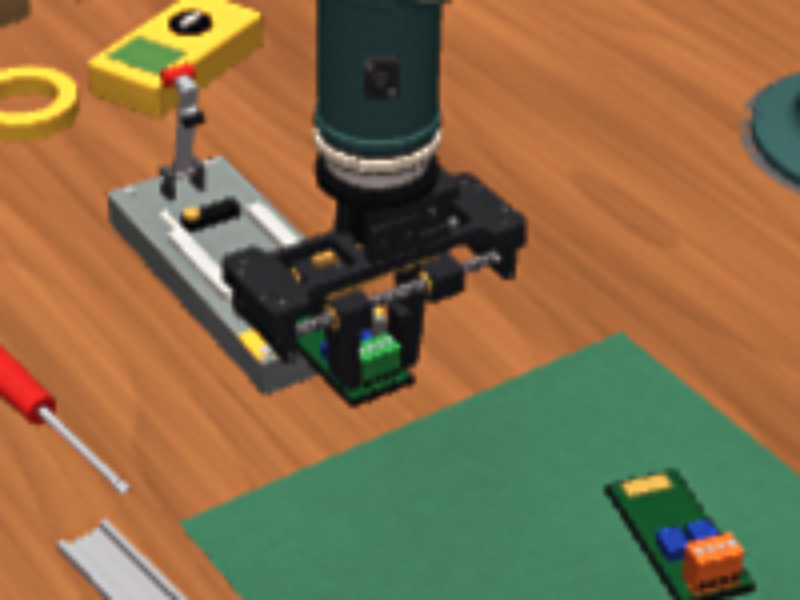

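Clip is up, and the board is lined up with the guides. Slide it in while watching the force.

Emit:
{"method": "drive_tool", "body": {
  "steps": [
    [[-0.13,0,0],[0,0,0]],
    [[-0.13,0,0],[0,0,0]],
    [[-0.13,0,0],[0,0,0]],
    [[-0.13,0,0],[0,0,0]],
    [[-0.13,0,0],[0,0,0]],
    [[-0.13,0,0],[0,0,0]],
    [[-0.13,0,0],[0,0,0]],
    [[-0.13,0,0],[0,0,0]]
  ]
}}

```text
time_s: 14.95
tool_pos: [0.5409, 0.0232, 0.0663]
ee_rot: [[0.028, 1.0, -0.0], [1.0, -0.028, 0.0], [0.0, -0.0, -1.0]]
ft_force: [-0.0, 0.2, -0.9]
grip_width: 0.03
```

Emit:
{"method": "drive_tool", "body": {
  "steps": [
    [[-0.12,0,0],[0,0,0]],
    [[-0.12,0,0],[0,0,0]],
    [[-0.12,0,0],[0,0,0]],
    [[-0.12,0,0],[0,0,0]],
    [[-0.12,0,0],[0,0,0]],
    [[-0.12,0,0],[0,0,0]],
    [[-0.06,0,0],[0,0,0]],
    [[0,0,0],[0,0,0]]
  ]
}}

```text
time_s: 15.75
tool_pos: [0.5401, -0.0078, 0.0663]
ee_rot: [[0.028, 1.0, 0.0], [1.0, -0.028, -0.0], [-0.0, 0.0, -1.0]]
ft_force: [-0.0, -0.8, -1.0]
grip_width: 0.0299
```

Emit:
{"method": "drive_tool", "body": {
  "steps": [
    [[0,0,0.02],[0,0,0]],
    [[0,0,0.02],[0,0,0]],
    [[0,0,0.01],[0,0,0]],
    [[0,0,0],[0,0,0]],
    [[-0.1,0,0],[0,0,0]],
    [[-0.1,0,0],[0,0,0]],
    [[-0.1,0,0],[0,0,0]],
    [[0,0,0],[0,0,0]]
  ],
  "newtons": 6
}}

```text
time_s: 16.55
tool_pos: [0.5407, -0.0199, 0.0651]
ee_rot: [[0.028, 1.0, 0.002], [1.0, -0.028, -0.0], [0.0, 0.002, -1.0]]
ft_force: [-0.5, 1.6, 5.2]
grip_width: 0.0299
```

```bash
python3 - <<'E'
from h import *
st();c=cap("wrist");P=cloud(c);px=c["pixels"].astype(int)
p=np.array(env.state()["tool_pos"])
for n,(u0,u1,v0,v1) in dict(rear=(250,310,245,250),front=(245,315,370,388),gold=(258,302,394,403),top=(252,310,293,308)).items():
    q=P[v0:v1,u0:u1].reshape(-1,3);print(n,np.nanmedian(q,0),np.nanmedian(q,0)-p)
d=np.load("w0.npz")
# stop face from settled scene/side clouds & w1-like view: dark pixels z~.04
c=cap("scene");P=cloud(c);px=c["pixels"].astype(int);m=(px.max(2)<60)&(P[...,2]>.036)&(P[...,2]<.046)&(abs(P[...,0]-.535)<.03)&(P[...,1]<-.13)&(P[...,1]>-.19)
q=P[m];bx=(q[:,:2]-[.5360,-.1217])@[-.0297,-.9996];print("stop bedx",np.percentile(bx,[3,50,97])if len(bx) else 0,len(bx))
E
```

```text
16.55 [ 0.5407 -0.0199  0.0651] yaw 88.39 F [-0.47  1.62  5.24] w 0.0299
rear [ 0.54003333 -0.01083394  0.03615726] [-0.00066016  0.00902877 -0.02895868]
front [ 0.53801332 -0.09482073  0.03700848] [-0.00268017 -0.07495802 -0.02810746]
gold [ 0.53769081 -0.10963174  0.03748209] [-0.00300268 -0.08976903 -0.02763385]
top [ 0.54032459 -0.02270124  0.0647341 ] [-0.0003689  -0.00283853 -0.00038184]
stop bedx 0 0
```

Emit:
{"method": "drive_tool", "body": {
  "steps": [
    [[0,0,-0.01],[0,0,0]],
    [[-0.1,0,0],[0,0,0]],
    [[-0.1,0,0],[0,0,0]],
    [[-0.1,0,0],[0,0,0]],
    [[-0.1,0,0],[0,0,0]],
    [[-0.1,0,0],[0,0,0]],
    [[-0.1,0,0],[0,0,0]],
    [[0,0,0],[0,0,0]]
  ],
  "newtons": 3
}}

```text
time_s: 17.45
tool_pos: [0.539, -0.0443, 0.0647]
ee_rot: [[0.028, 1.0, -0.0], [1.0, -0.028, -0.001], [-0.001, -0.0, -1.0]]
ft_force: [-0.1, 0.1, 2.8]
grip_width: 0.0299
```

Emit:
{"method": "drive_tool", "body": {
  "steps": [
    [[-0.02,0,0],[0,0,0]],
    [[-0.02,0,0],[0,0,0]],
    [[-0.02,0,0],[0,0,0]],
    [[-0.02,0,0],[0,0,0]],
    [[-0.02,0,0],[0,0,0]],
    [[-0.02,0,0],[0,0,0]],
    [[-0.02,0,0],[0,0,0]],
    [[-0.02,0,0],[0,0,0]]
  ]
}}

```text
time_s: 18.25
tool_pos: [0.5389, -0.0499, 0.0647]
ee_rot: [[0.028, 1.0, -0.0], [1.0, -0.028, 0.0], [0.0, -0.0, -1.0]]
ft_force: [0.2, 1.2, 3.3]
grip_width: 0.03
```

```bash
python3 - <<'E'
from h import *
st();c=cap("wrist");P=cloud(c)
p=np.array(env.state()["tool_pos"])
for n,(u0,u1,v0,v1) in dict(rear=(250,310,245,250),gold=(258,302,394,403),top=(252,310,293,308)).items():
    q=P[v0:v1,u0:u1].reshape(-1,3);print(n,np.nanmedian(q,0),np.nanmedian(q,0)-p)
d=np.load("w0.npz");P=d["P"];px=d["px"].astype(int);z=P[...,2];v,u=np.mgrid[:420,:560]
m=(px.max(2)<45)&(z>.035)&(z<.045)&(v<255)&(v>225)&(u>255)&(u<305);j=P[(z>.02)&(z<.042)&(v<305)&(u>215)&(u<350)]
print("jig far/near y",np.percentile(j[:,1],[.5,99.5]),"stop y",np.percentile(P[m][:,1],[3,50,97]),m.sum())
E
```

```text
18.25 [ 0.5389 -0.0499  0.0647] yaw 88.41 F [0.21 1.22 3.29] w 0.03
rear [ 0.53861306 -0.04063267  0.03625223] [-0.00030628  0.00938683 -0.02843401]
gold [ 0.53586004 -0.13915248  0.03746508] [-0.0030593  -0.08913298 -0.02722116]
top [ 0.53864543 -0.0524477   0.06479875] [-0.0002739  -0.00242819  0.00011251]
jig far/near y [-0.23462724  0.002275  ] stop y [-0.16540308 -0.1555819  -0.15439759] 77
```

Emit:
{"method": "drive_tool", "body": {
  "steps": [
    [[-0.02,0,0],[0,0,0]],
    [[-0.02,0,0],[0,0,0]],
    [[-0.02,0,0],[0,0,0]],
    [[-0.02,0,0],[0,0,0]],
    [[-0.02,0,0],[0,0,0]],
    [[-0.01,0,0],[0,0,0]],
    [[-0.01,0,0],[0,0,0]],
    [[0,0,0],[0,0,0]]
  ]
}}

```text
time_s: 19.1
tool_pos: [0.5387, -0.0548, 0.0647]
ee_rot: [[0.028, 1.0, -0.0], [1.0, -0.028, -0.0], [-0.0, -0.0, -1.0]]
ft_force: [0.3, 1.0, 2.4]
grip_width: 0.0298
```

Emit:
{"method": "drive_tool", "body": {
  "steps": [
    [[-0.01,0,0],[0,0,0]],
    [[-0.01,0,0],[0,0,0]],
    [[-0.01,0,0],[0,0,0]],
    [[-0.01,0,0],[0,0,0]],
    [[-0.01,0,0],[0,0,0]],
    [[0,0,0],[0,0,0]],
    [[0,0,0],[0,0,0]],
    [[0,0,0],[0,0,0]]
  ]
}}

```text
time_s: 19.9
tool_pos: [0.5386, -0.0566, 0.0645]
ee_rot: [[0.028, 1.0, -0.0], [1.0, -0.028, 0.0], [0.0, -0.0, -1.0]]
ft_force: [0.4, 4.9, 0.3]
grip_width: 0.0298
```

Emit:
{"method": "drive_tool", "body": {
  "steps": [
    [[-0.01,0,0],[0,0,0]],
    [[-0.01,0,0],[0,0,0]],
    [[-0.01,0,0],[0,0,0]],
    [[0,0,0],[0,0,0]],
    [[0,0,0],[0,0,0]],
    [[0,0,0],[0,0,0]],
    [[0,0,0],[0,0,0]],
    [[0,0,0],[0,0,0]]
  ]
}}

```text
time_s: 20.7
tool_pos: [0.5386, -0.0579, 0.0647]
ee_rot: [[0.028, 1.0, -0.0], [1.0, -0.028, -0.0], [-0.0, -0.0, -1.0]]
ft_force: [1.0, 3.8, 0.4]
grip_width: 0.03
```

```bash
python3 - <<'E'
from h import *
st();c=cap("wrist");P=cloud(c);save(c,"w5.png")
p=np.array(env.state()["tool_pos"])
for n,(u0,u1,v0,v1) in dict(rear=(250,310,245,250),gold=(258,302,394,403),top=(252,310,293,308)).items():
    q=P[v0:v1,u0:u1].reshape(-1,3);print(n,np.nanmedian(q,0),np.nanmedian(q,0)-p)
c=cap("scene");cv2.imwrite("pics/s3c.png",cv2.resize(cv2.cvtColor(c["pixels"][140:260,210:350],cv2.COLOR_RGB2BGR),None,fx=5,fy=5))
E
```

```text
20.7 [ 0.5386 -0.0579  0.0647] yaw 88.41 F [1.02 3.77 0.44] w 0.03
rear [ 0.53819551 -0.04788099  0.03771633] [-0.00044442  0.01004705 -0.02695048]
gold [ 0.53518142 -0.14713681  0.03747206] [-0.0034585  -0.08920877 -0.02719475]
top [ 0.53816668 -0.06068612  0.06483694] [-0.00047324 -0.00275808  0.00017013]
```

View pics/s3c.png

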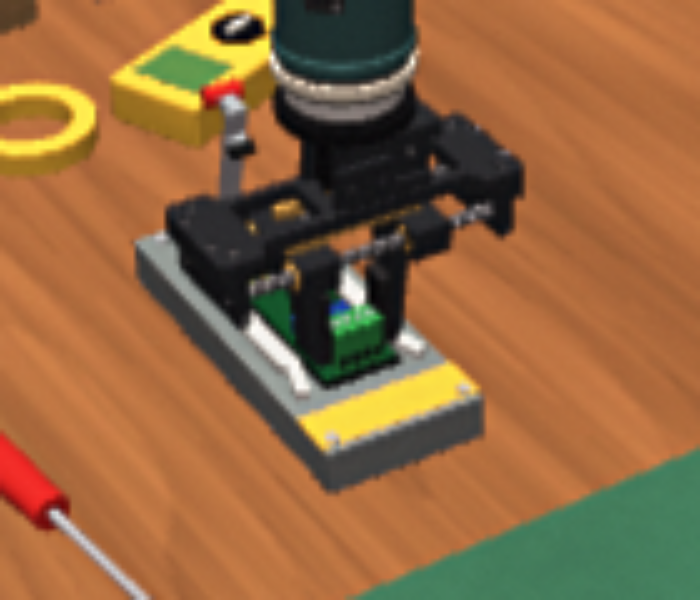

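Push force saturates around 4–5 N (grip slipping) at nose bed‑x of about 35 mm, which matches the stop's seen position. Release, rise, and check from above.

Emit:
{"method": "drive_tool", "body": {
  "steps": [
    [[0,0,0],[0,0,0]],
    [[0,0,0],[0,0,0]],
    [[0,0,0],[0,0,0]],
    [[0,0,-0.2],[0,0,0]],
    [[0,0,-0.6],[0,0,0]],
    [[0,0,-0.9],[0,0,0]],
    [[0,0,-0.9],[0,0,0]],
    [[0,0,-0.9],[0,0,0]]
  ],
  "hand": 0.5
}}

```text
time_s: 21.6
tool_pos: [0.5385, -0.058, 0.2066]
ee_rot: [[0.028, 1.0, 0.0], [1.0, -0.028, -0.0], [-0.0, 0.0, -1.0]]
ft_force: [0.4, -0.2, 0.3]
grip_width: 0.044
```

Emit:
{"method": "drive_tool", "body": {
  "steps": [
    [[-0.25,0,-0.5],[0,0,0]],
    [[-0.25,0,-0.3],[0,0,0]],
    [[-0.25,0,0],[0,0,0]],
    [[-0.25,0,0],[0,0,0]],
    [[-0.25,0,0],[0,0,0]],
    [[-0.1,0,0],[0,0,0]],
    [[0,0,0],[0,0,0]],
    [[0,0,0],[0,0,0]]
  ]
}}

```text
time_s: 22.4
tool_pos: [0.5369, -0.1118, 0.2359]
ee_rot: [[0.028, 1.0, -0.001], [1.0, -0.028, 0.001], [0.001, -0.001, -1.0]]
ft_force: [0.6, 0.7, -0.3]
grip_width: 0.0444
```

```bash
python3 - <<'E'
from h import *
st();c=cap("wrist");st();P=cloud(c);np.savez("w6.npz",P=P,px=c["pixels"])
cv2.imwrite("pics/w6.png",cv2.resize(cv2.cvtColor(c["pixels"][60:360,180:380],cv2.COLOR_RGB2BGR),None,fx=2,fy=2))
E
```

```text
22.4 [ 0.5369 -0.1118  0.2359] yaw 88.38 F [ 0.56  0.67 -0.31] w 0.0444
22.45 [ 0.537  -0.1116  0.2362] yaw 88.4 F [ 0.51  0.5  -0.03] w 0.044
```

View pics/w6.png

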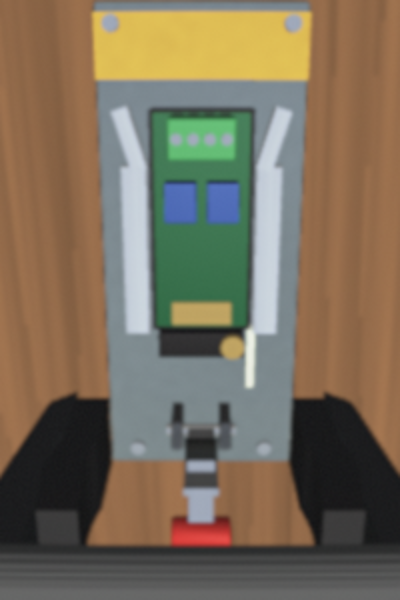

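The board lies between the guides, its nose at crop (200,328) right up against the black stop at (200,332–356). Checking the gap numerically.

```bash
python3 - <<'E'
from h import *
d=np.load("w6.npz");P=d["P"];px=d["px"];o=np.array([.5362,-.1217]);bx=np.array([-.0297,-.9996]);by=np.array([.9996,-.0297])
X=(P[...,:2]-o)@bx*1000;Y=(P[...,:2]-o)@by*1000
for u in(265,275):
  print(u);print([(v,round(X[v,u],1),round(P[v,u,2]*1000,1),px[v,u].tolist()) for v in range(216,242,1)])
m=(P[...,2]>.0345)&(P[...,2]<.0375)&(px[...,1]>px[...,0]*1.3)&(abs(X+20)<80)
print("board",cv2.minAreaRect(np.c_[X[m],Y[m]].astype(np.float32)),X[m].min(),X[m].max(),np.median(P[m][:,2]))
k=(px[...,0]>130)&(px[...,1]<60)&(P[...,2]>.09);print("knob",P[k].mean(0),np.percentile(P[k],[3,97],axis=0))
E
```

```text
265
[(216, np.float64(23.6), np.float64(38.1), [109, 124, 79]), (217, np.float64(24.9), np.float64(37.4), [110, 125, 80]), (218, np.float64(25.6), np.float64(38.4), [109, 124, 79]), (219, np.float64(27.3), np.float64(36.9), [109, 124, 78]), (220, np.float64(28.8), np.float64(35.6), [108, 123, 79]), (221, np.float64(29.3), np.float64(37.3), [98, 119, 77]), (222, np.float64(30.3), np.float64(37.4), [75, 103, 69]), (223, np.float64(32.0), np.float64(35.9), [51, 75, 54]), (224, np.float64(33.0), np.float64(36.1), [33, 41, 37]), (225, np.float64(33.2), np.float64(38.6), [26, 26, 27]), (226, np.float64(33.6), np.float64(40.3), [35, 35, 37]), (227, np.float64(34.5), np.float64(40.9), [49, 48, 48]), (228, np.float64(35.3), np.float64(41.6), [51, 50, 51]), (229, np.float64(37.3), np.float64(39.4), [50, 50, 50]), (230, np.float64(38.0), np.float64(40.3), [50, 49, 50]), (231, np.float64(39.1), np.float64(40.3), [49, 49, 49]), (232, np.float64(39.6), np.float64(41.7), [50, 48, 49]), (233, np.float64(41.4), np.float64(40.1), [49, 48, 49]), (234, np.float64(41.9), np.float64(41.5), [49, 48, 49]), 
[... 1512 characters left out ...]
 (235, np.float64(43.3), np.float64(40.8), [47, 45, 46]), (236, np.float64(45.0), np.float64(39.4), [46, 44, 46]), (237, np.float64(46.0), np.float64(39.6), [56, 59, 61]), (238, np.float64(47.2), np.float64(39.6), [87, 95, 98]), (239, np.float64(52.1), np.float64(30.6), [116, 128, 131]), (240, np.float64(53.7), np.float64(29.7), [126, 138, 142]), (241, np.float64(54.8), np.float64(29.7), [125, 138, 142])]
board ((-21.283077239990234, 0.07910728454589844), (106.88003540039062, 47.33829116821289), 0.13529586791992188) -74.75311337354762 32.19909790945993 0.03675483480435382
knob [ 0.53359746 -0.20226982  0.137793  ] [[ 0.52345019 -0.20768933  0.13538676]
 [ 0.54482272 -0.19940999  0.14034269]]
```

Board is flush (board edge to stop at bed‑x of about 33 mm, no gap). Regrasp the knob.

Emit:
{"method": "drive_tool", "body": {
  "steps": [
    [[-0.2,0,0],[0,0,0]],
    [[-0.4,0,0],[0,0,0]],
    [[-0.45,0,0],[0,0,0]],
    [[-0.45,0,0],[0,0,0]],
    [[-0.4,0,0],[0,0,0]],
    [[-0.3,0,0.1],[0,0,0]],
    [[-0.15,0,0.3],[0,0,0]],
    [[0,0,0.3],[0,0,0]]
  ]
}}

```text
time_s: 23.25
tool_pos: [0.5344, -0.2067, 0.2076]
ee_rot: [[0.029, 1.0, -0.0], [1.0, -0.029, 0.0], [0.0, -0.0, -1.0]]
ft_force: [0.6, 0.7, 0.3]
grip_width: 0.044
```

Emit:
{"method": "drive_tool", "body": {
  "steps": [
    [[0,0,0.3],[0,0,0]],
    [[0,0,0.3],[0,0,0]],
    [[0,0,0.3],[0,0,0]],
    [[0,0,0.3],[0,0,0]],
    [[0,0,0.3],[0,0,0]],
    [[0,0,0.2],[0,0,0]],
    [[0,0,0.1],[0,0,0]],
    [[0,0,0],[0,0,0]]
  ]
}}

```text
time_s: 24.05
tool_pos: [0.5343, -0.2057, 0.136]
ee_rot: [[0.028, 1.0, -0.001], [1.0, -0.028, 0.0], [0.0, -0.001, -1.0]]
ft_force: [0.0, -0.2, 0.1]
grip_width: 0.044
```

```bash
python3 -c "
from h import *
st()"
```

```text
24.05 [ 0.5343 -0.2057  0.136 ] yaw 88.41 F [ 0.03 -0.23  0.13] w 0.044
```

Emit:
{"method": "drive_tool", "body": {
  "steps": [
    [[0,0,0],[0,0,0]],
    [[0,0,0],[0,0,0]],
    [[0,0,0],[0,0,0]],
    [[0,0,0],[0,0,0]],
    [[0,0,0],[0,0,0]],
    [[0,0,0],[0,0,0]],
    [[0,0,0],[0,0,0]],
    [[0,0,0],[0,0,0]]
  ],
  "hand": 0,
  "newtons": 25
}}

```text
time_s: 24.85
tool_pos: [0.5344, -0.206, 0.1374]
ee_rot: [[0.028, 1.0, -0.0], [1.0, -0.028, -0.0], [-0.0, -0.0, -1.0]]
ft_force: [-4.1, -0.2, 4.5]
grip_width: 0.0234
```

```bash
python3 -c "
from h import *
st()
t=np.linspace(1.35,0.09,25)+.209
x=86.9*-np.cos(t);z=86.9*np.sin(t)
r=[[[round(float(-a/40),3),0,round(float(-b/40),3)],[0,0,0]] for a,b in zip(np.diff(x),np.diff(z))]
for i in(0,8,16):print(str(r[i:i+8]).replace(' ',''))"
```

```text
24.85 [ 0.5344 -0.206   0.1374] yaw 88.41 F [-4.06 -0.17  4.45] w 0.0234
[[[0.114,0,0.004],[0,0,0]],[[0.114,0,0.01],[0,0,0]],[[0.113,0,0.016],[0,0,0]],[[0.112,0,0.022],[0,0,0]],[[0.111,0,0.028],[0,0,0]],[[0.109,0,0.034],[0,0,0]],[[0.107,0,0.039],[0,0,0]],[[0.105,0,0.045],[0,0,0]]]
[[[0.102,0,0.05],[0,0,0]],[[0.1,0,0.056],[0,0,0]],[[0.096,0,0.061],[0,0,0]],[[0.093,0,0.066],[0,0,0]],[[0.09,0,0.071],[0,0,0]],[[0.086,0,0.075],[0,0,0]],[[0.082,0,0.08],[0,0,0]],[[0.077,0,0.084],[0,0,0]]]
[[[0.073,0,0.088],[0,0,0]],[[0.068,0,0.091],[0,0,0]],[[0.063,0,0.095],[0,0,0]],[[0.058,0,0.098],[0,0,0]],[[0.053,0,0.101],[0,0,0]],[[0.048,0,0.104],[0,0,0]],[[0.042,0,0.106],[0,0,0]],[[0.036,0,0.108],[0,0,0]]]
```

Emit:
{"method": "drive_tool", "body": {
  "steps": [
    [[0.11,0,0],[0,0,0]],
    [[0.11,0,0.01],[0,0,0]],
    [[0.11,0,0.02],[0,0,0]],
    [[0.11,0,0.02],[0,0,0]],
    [[0.11,0,0.03],[0,0,0]],
    [[0.11,0,0.03],[0,0,0]],
    [[0.11,0,0.04],[0,0,0]],
    [[0.11,0,0.05],[0,0,0]]
  ]
}}

```text
time_s: 25.65
tool_pos: [0.5355, -0.1703, 0.1287]
ee_rot: [[0.028, 1.0, -0.0], [1.0, -0.028, 0.0], [0.0, -0.0, -1.0]]
ft_force: [-4.0, -0.3, 4.4]
grip_width: 0.0237
```

Emit:
{"method": "drive_tool", "body": {
  "steps": [
    [[0.1,0,0.05],[0,0,0]],
    [[0.1,0,0.06],[0,0,0]],
    [[0.1,0,0.06],[0,0,0]],
    [[0.09,0,0.07],[0,0,0]],
    [[0.09,0,0.07],[0,0,0]],
    [[0.09,0,0.07],[0,0,0]],
    [[0.08,0,0.08],[0,0,0]],
    [[0.08,0,0.08],[0,0,0]]
  ]
}}

```text
time_s: 26.45
tool_pos: [0.5362, -0.1414, 0.1064]
ee_rot: [[0.028, 1.0, -0.0], [1.0, -0.028, -0.0], [-0.0, -0.0, -1.0]]
ft_force: [-1.5, -3.4, -2.8]
grip_width: 0.0235
```

```bash
python3 -c "
from h import *
st();c=cap('scene')
cv2.imwrite('pics/s4c.png',cv2.resize(cv2.cvtColor(c['pixels'][140:260,210:350],cv2.COLOR_RGB2BGR),None,fx=5,fy=5))
"
```

```text
26.45 [ 0.5362 -0.1414  0.1064] yaw 88.42 F [-1.54 -3.45 -2.83] w 0.0235
```

View pics/s4c.png

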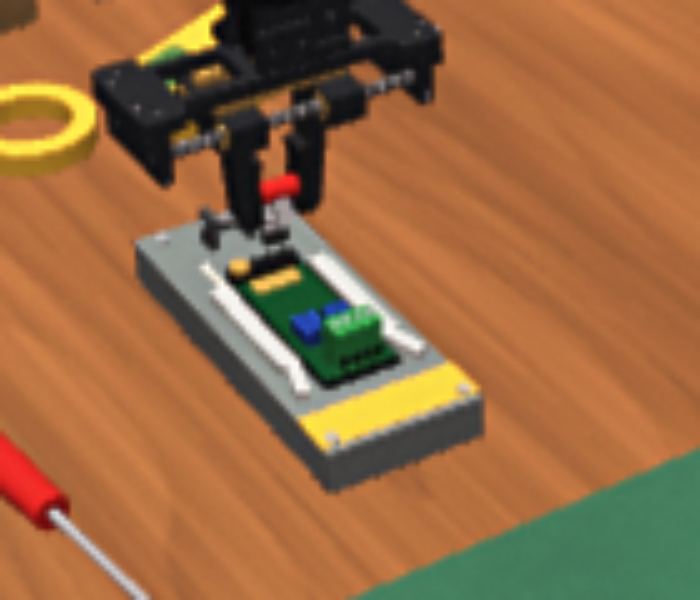

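The knob is firmly pinched at (280,188), clip about half down, board still home. Continue lowering.

Emit:
{"method": "drive_tool", "body": {
  "steps": [
    [[0.07,0,0.09],[0,0,0]],
    [[0.07,0,0.09],[0,0,0]],
    [[0.06,0,0.09],[0,0,0]],
    [[0.06,0,0.1],[0,0,0]],
    [[0.05,0,0.1],[0,0,0]],
    [[0.05,0,0.1],[0,0,0]],
    [[0.04,0,0.1],[0,0,0]],
    [[0.02,0,0.05],[0,0,0]]
  ]
}}

```text
time_s: 27.3
tool_pos: [0.5367, -0.1246, 0.0778]
ee_rot: [[0.028, 1.0, -0.0], [1.0, -0.028, -0.0], [-0.0, -0.0, -1.0]]
ft_force: [-1.5, -4.1, -2.7]
grip_width: 0.0234
```

Emit:
{"method": "drive_tool", "body": {
  "steps": [
    [[0.01,0,0.03],[0,0,0]],
    [[0,0,0],[0,0,0]],
    [[0,0,0],[0,0,0]],
    [[0,0,0],[0,0,0]],
    [[0,0,0],[0,0,0]],
    [[0,0,0],[0,0,0]],
    [[0,0,0],[0,0,0]],
    [[0,0,0],[0,0,0]]
  ]
}}

```text
time_s: 28.1
tool_pos: [0.5367, -0.1243, 0.077]
ee_rot: [[0.028, 1.0, -0.0], [1.0, -0.028, -0.0], [-0.0, -0.0, -1.0]]
ft_force: [-1.5, -4.7, -3.6]
grip_width: 0.0235
```

Emit:
{"method": "drive_tool", "body": {
  "steps": [
    [[0.01,0,0.02],[0,0,0]],
    [[0,0,0.02],[0,0,0]],
    [[0.01,0,0.02],[0,0,0]],
    [[0,0,0],[0,0,0]],
    [[0,0,0],[0,0,0]],
    [[0,0,0],[0,0,0]],
    [[0,0,0],[0,0,0]],
    [[0,0,0],[0,0,0]]
  ]
}}

```text
time_s: 28.9
tool_pos: [0.5368, -0.1236, 0.0749]
ee_rot: [[0.028, 1.0, -0.0], [1.0, -0.028, -0.0], [-0.0, -0.0, -1.0]]
ft_force: [-2.5, -5.3, -1.8]
grip_width: 0.0233
```

Emit:
{"method": "drive_tool", "body": {
  "steps": [
    [[0,0,0.02],[0,0,0]],
    [[0,0,0.02],[0,0,0]],
    [[0,0,0],[0,0,0]],
    [[0,0,0],[0,0,0]],
    [[0,0,0],[0,0,0]],
    [[0,0,0],[0,0,0]],
    [[0,0,0],[0,0,0]],
    [[0,0,0],[0,0,0]]
  ]
}}

```text
time_s: 29.7
tool_pos: [0.5369, -0.1236, 0.0746]
ee_rot: [[0.028, 1.0, -0.0], [1.0, -0.028, -0.0], [-0.0, -0.0, -1.0]]
ft_force: [-6.4, -4.5, 6.8]
grip_width: 0.0232
```

The foot is down on the board (tool force flipped to +6.8 N). Release and rise.

Emit:
{"method": "drive_tool", "body": {
  "steps": [
    [[0,0,0],[0,0,0]],
    [[0,0,0],[0,0,0]],
    [[0,0,0],[0,0,0]],
    [[0,0,0],[0,0,0]],
    [[0,0,-0.2],[0,0,0]],
    [[0,0,-0.6],[0,0,0]],
    [[0,0,-0.9],[0,0,0]],
    [[0,0,-0.9],[0,0,0]]
  ],
  "hand": 0.5
}}

```text
time_s: 30.5
tool_pos: [0.5364, -0.1231, 0.1781]
ee_rot: [[0.028, 1.0, -0.001], [1.0, -0.028, 0.001], [0.001, -0.001, -1.0]]
ft_force: [0.8, 0.5, -0.0]
grip_width: 0.0438
```

Emit:
{"method": "drive_tool", "body": {
  "steps": [
    [[0.2,0,-0.8],[0,0,0]],
    [[0.2,0,-0.6],[0,0,0]],
    [[0.2,0,-0.3],[0,0,0]],
    [[0,0,0],[0,0,0]],
    [[0,0,0],[0,0,0]],
    [[0,0,0],[0,0,0]],
    [[0,0,0],[0,0,0]],
    [[0,0,0],[0,0,0]]
  ]
}}

```text
time_s: 31.3
tool_pos: [0.5369, -0.0995, 0.2438]
ee_rot: [[0.028, 1.0, -0.002], [1.0, -0.028, 0.0], [0.0, -0.002, -1.0]]
ft_force: [0.2, -0.1, 1.3]
grip_width: 0.0442
```

```bash
python3 - <<'E'
from h import *
st();c=cap("wrist");P=cloud(c);px=c["pixels"]
cv2.imwrite("pics/w7.png",cv2.resize(cv2.cvtColor(px[60:360,180:380],cv2.COLOR_RGB2BGR),None,fx=2,fy=2))
o=np.array([.5362,-.1217]);X=(P[...,:2]-o)@[-.0297,-.9996]*1000;Y=(P[...,:2]-o)@[.9996,-.0297]*1000;z=P[...,2]*1000
k=(px[...,0]>130)&(px[...,1]<60)&(z>50)&(abs(X)<40);print("knob",X[k].mean(),Y[k].mean(),np.percentile(z[k],[5,50,95]))
m=(z>34.5)&(z<38)&(px[...,1]>px[...,0]*1.3)&(abs(X+20)<80);print("board",cv2.minAreaRect(np.c_[X[m],Y[m]].astype(np.float32)),X[m].min(),X[m].max())
b=(px.max(2)<60)&(abs(X-40)<12)&(abs(Y)<20)&(z>38)&(z<43);print("stop",np.percentile(X[b],[2,98]))
E
```

```text
31.3 [ 0.5369 -0.0995  0.2438] yaw 88.39 F [ 0.23 -0.1   1.34] w 0.0442
knob -1.0872277959302603 -0.1965557564393341 [72.584401   75.41617849 77.60941751]
board ((-21.23174285888672, 0.02194976806640625), (108.28970336914062, 47.34720230102539), 0.10057444870471954) -75.36369357455379 32.942372318991254
stop [32.99357351 44.715105  ]
```

View pics/w7.png

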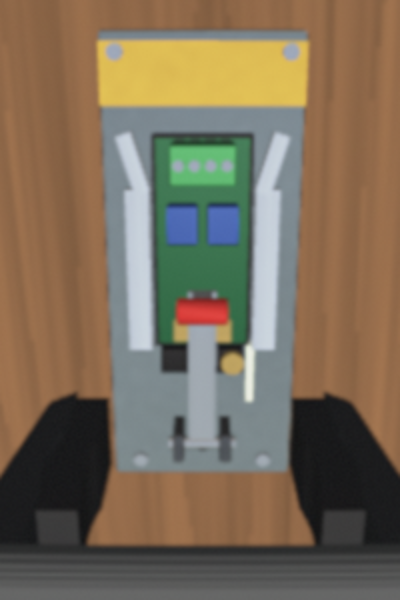

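The clip is down on the board: the red knob at crop (202,312) is about 6 mm higher than when empty-closed, so roughly 0.08 rad. The nose is still flush at the stop (202,345). Handing in.

```bash
python3 -c "
from h import *
env.close_job();st()"
```

```text
the job is handed in; nothing more can be done
the job is handed in; nothing more can be done
```

The green-block board is loaded in the jig, fully home against the stop, with the clip lowered onto it. I handed the job in at about 31 s; no verdict is reported.

- **Clip opened:** I pinched the red knob, swung it up along its arc and released it. It stayed open.
- **Board loaded:** I carried the board by its block, slid it between the guides and butted it on the stop with a 3 N grip. The readings after contact were 3.8 and 4.9 N, well under the 10 N that would shift the stop.
- **Clip lowered:** I kept the knob pinched all the way down. The vertical force on the tool reversed to about +7 N as the foot met the board, and only then did I let go.

**Last checks:**
- The board is centred to about 0.1 mm, straight to about 0.1°, and shows no visible gap at the stop.
- The stop face is at about 33 mm on the bed, the same within about 2 mm as a rough reading before loading. That earlier picture was taken while the arm was still settling.
- The knob height puts the clip at about 0.08 rad, as expected when it rests on a board.
- The gripper is clear of everything. I never moved near the other bench items, but did not re-measure their positions.
- I could not measure the clip's holding force on the board directly.

I viewed 11 pictures, one over the budget.

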